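# Start-up sequence on push-lock switch boxes

## Robot

A 6-joint arm with a two-finger parallel gripper is mounted at the origin on a cart in front of the work surface, level with it; the furniture and walls round the work are solid. World frame = base frame: x ahead of the robot, y to its left, z up, the work surface at z = 0. Lengths are in mm, angles in rad, forces in N, time in s.
With the tool pointing down it reaches from about 300 to 775 mm from the base axis. Payload 14.6 kg.
Tool frame: the origin (TCP) lies at the very end of the fingers, on their centre line; the grasp point (between the pads) lies 19 mm behind it (manip.tcp_to_grasp is the distance from the TCP to the grasp point, in mm); z points along the fingers, y is the line along which they close (so a half turn about z gives the same grasp; the last joint's range is limited). The gripper opens to 94 mm and grips with 3 to 60 N. Pads are 16 mm wide; open, the fingers measure 119 mm over their backs; the gripper's body (75 mm by 177 mm) begins 78 mm behind the grasp point.
Start: joints at [-1.249, 0.3, 1.521, -0, 1.321, -0.067], TCP at [208.485, -508.943, 205.446] pointing down, gripper open.
Joint ranges: [-3.03, 3.03], [-0.79, 2.21], [0.23, 2.52], [-1.04, 4.18], [0, 3.07], [-2.55, 2.55]. Speed limits (rad/s): [2.22, 2.22, 2.57, 3.14, 3.14, 3.14].

## Interface

Orientations are given as [roll, pitch, yaw] about the fixed x, y, z axes, in that order (R = Rz(yaw) Ry(pitch) Rx(roll)).
In Python, from station import manip, viewer, sign_off gives the robot as it stands. The module is installed in compiled form; this text tells all that it offers.
- The arm moves only by the tool drive_tool, never from a script. Its argument "series" is text: rows parted by semicolons, each of 5 numbers parted by spaces: the shift along the tool's x, y, z in cm, then the turn about the tool's z in rad, then the closure, from -1 (fully open) to 1 (shut), so that 0 is half open. In form: x y z yaw hand; .... A call has 1 to 20 rows; each row shifts and turns the commanded pose from where the row before left it, along the tool's axes as they then stand; what a row does not reach is not made up. A row lasts 1/12 s, in which the tool goes at most 41.7 mm and 7.16 degrees, less where a joint would pass 70% of its speed; a pose out of reach is approached as far as the arm can. A call is refused whole if a number of a shift passes 4.17 or a number of a turn 0.125, either way. A call with a gripper value outside its range is refused whole. The fingers move at their own pace and stop on an object; "squeeze" is the grip in N (left out, the last holds). Time passes only in rows, so rows that do not move let the fingers close. It gives the time, the measured TCP pose, the force, the opening and the grip force at its end, in the units of the state.
- manip.state(): the state, without advancing time (a new reading comes with each control period).
- viewer.read_camera(name): name is "scene" or "top" or "wrist"; returns a dict with "frame" (384x512x3 uint8, red, green, blue), "fx", "fy", "cx", "cy" (pixels), "extrinsics" (4x4, takes a point from world to camera coordinates). Camera axes: x right, y down, z forward; pixel columns grow to the right and rows downward; lengths in mm; the calibration is good to about 2 mm. The wrist camera is an equidistant fisheye: a pixel r from the principal point sees the ray r / f radians off the axis. A picture is of the moment at which its call begins. There is no depth.
- sign_off(): hands the job in; it is judged then, once.
Trained networks look in a picture, given as the dict that the camera call returned (one of the last four; its "shot" number tells which), for a name from the list of things; names that differ only in an ending like _2 or _b are one class to them, and where a whole thing is asked for, a point or a joint stands for the part that bears it (a point fixed in the world has none). Each returns a list of dicts, best first, with "p" (0 to 1); they miss things now and then, are a little off and sometimes report something else, mostly with a low value. They report only what shows in the picture. A call takes as long as a camera call. They do not tell look-alikes from the thing itself.
- viewer.look_for(target, picture): "bbox" ([left, top, right, bottom] in pixels, round what is visible of it).
- viewer.regions_of(target, picture): "pixels" (384x512 bool, what is visible of it) and "bbox" ([left, top, right, bottom] in pixels, round what is visible of it).
The state is a dict: "time_s": time; "qpos": joint angles; "joint_velocities": joint speeds; "joint_efforts": joint torques, N m; "eef_pos": TCP position; "tool_rot": TCP orientation; "wrist_force": force on the tool from outside, world axes, zero at the start; "wrist_torque": the same for the moment, N m; "finger_gap": finger opening in mm; "grip_force": force on a finger pad.
Only numpy, scipy, OpenCV 4.12 (cv2) and the standard library are available. Lean on these libraries where they do the work, as an engineer would, in place of code of your own. Each camera call takes 0.05 s, during which the arm holds its last target. There are 200 camera calls.

## Task

Switch on the microscope bench in its start-up order: with closed fingertips press the cap of the square-capped switch box, then the long-bar one, then the round one, each gently and right down until it stops; the caps stay down by themselves. Leave the box with the plus-shaped cap off, and do not lift or shift any box or any of the bottles, dishes and beakers around them.

Things in the scene. Friction and masses are not known exactly. Their poses are not given: they have to be found in the camera images.
- square_box: loose switch box with the square cap, 30 x 30 mm: grey lower half, bare aluminium top, 76 (x) x 60 (y) x 36 mm high, about 0.6 kg, on rubber feet, standing on the worktop; origin at the centre of its underside, z up
- square_top (a point): centre of the top face of the black square cap in the middle of that box's top; at the start 50 mm above the worktop (14 mm above the box's top), 42 mm when fully down and let go; moves with the cap; axes as the box's
- square_key (a joint): travel of the switch under this cap: 0 up (off), 0.008 m fully down (on). Slides straight down against about 3 N of friction, no spring, stays where it is left; stop at the bottom. The cap sits on it on a rubber cushion that gives a further 1 mm per 3.5 N (5.5 mm at most) and comes back when let go; some 6 N on the cap brings the switch fully down
- bar_box: loose switch box with the long narrow bar cap, 46 mm along the box's x by 14 mm: grey lower half, bare aluminium top, 76 (x) x 60 (y) x 36 mm high, about 0.6 kg, on rubber feet, standing on the worktop; origin at the centre of its underside, z up
- bar_top (a point): centre of the top face of the black bar cap in the middle of that box's top; at the start 50 mm above the worktop (14 mm above the box's top), 42 mm when fully down and let go; moves with the cap; axes as the box's
- bar_key (a joint): travel of the switch under this cap: 0 up (off), 0.008 m fully down (on). Slides straight down against about 3 N of friction, no spring, stays where it is left; stop at the bottom. The cap sits on it on a rubber cushion that gives a further 1 mm per 3.5 N (5.5 mm at most) and comes back when let go; some 6 N on the cap brings the switch fully down
- round_box: loose switch box with the round cap, 32 mm across: grey lower half, bare aluminium top, 76 (x) x 60 (y) x 36 mm high, about 0.6 kg, on rubber feet, standing on the worktop; origin at the centre of its underside, z up
- round_top (a point): centre of the top face of the black round cap in the middle of that box's top; at the start 50 mm above the worktop (14 mm above the box's top), 42 mm when fully down and let go; moves with the cap; axes as the box's
- round_key (a joint): travel of the switch under this cap: 0 up (off), 0.008 m fully down (on). Slides straight down against about 3 N of friction, no spring, stays where it is left; stop at the bottom. The cap sits on it on a rubber cushion that gives a further 1 mm per 3.5 N (5.5 mm at most) and comes back when let go; some 6 N on the cap brings the switch fully down
- cross_box: loose switch box with the plus-shaped cap, 36 mm across with arms 11 mm wide: grey lower half, bare aluminium top, 76 (x) x 60 (y) x 36 mm high, about 0.6 kg, on rubber feet, standing on the worktop; origin at the centre of its underside, z up
- cross_top (a point): centre of the top face of the black cross cap in the middle of that box's top; at the start 50 mm above the worktop (14 mm above the box's top), 42 mm when fully down and let go; moves with the cap; axes as the box's
- cross_key (a joint): travel of the switch under this cap: 0 up (off), 0.008 m fully down (on). Slides straight down against about 3 N of friction, no spring, stays where it is left; stop at the bottom. The cap sits on it on a rubber cushion that gives a further 1 mm per 3.5 N (5.5 mm at most) and comes back when let go; some 6 N on the cap brings the switch fully down
- dropper_bottle: bystander among the switch boxes: brown dropper bottle with black rubber bulb, 30 mm across, 93 mm high; loose; origin at the centre of its underside, z up
- petri_dish: bystander among the switch boxes: closed shallow round dish, 60 mm across, 14 mm high; loose; origin at the centre of its underside, z up
- beaker: bystander among the switch boxes: clear beaker, 53 mm across, 70 mm high; loose; origin at the centre of its underside, z up
Mind the look-alikes: they are no part of the job. Leave any turquoise look-alike of the round_box alone.

How it is judged:
By the outcome, as a careful person would: the job done as asked, in the order asked, and still so for the second after the job is handed in, with the robot touching nothing.
It also fails if it takes over 48 s, if anything falls off the work surface, if the arm or the gripper's body presses on something with over 40 N, if the wrist force passes 120 N, or if a joint passes its speed limit or range.

## Working session

There is one attempt and no reset: what is moved stays moved. The work goes in short steps, Python scripts to look and compute and a tool call to move; the robot and the scene stay as the last step left them, time stands still between calls to the robot, and variables do not carry over. Pictures are saved under pics/ and viewed, at most 10 in all, crops included, and the job is handed in when it is done.

Besides the shell and the picture viewer there is one more tool, called as name(argument=value, ...) on one line, values as JSON. drive_tool: Moves the arm, as the interface text tells. Its arguments: {"type":"object","properties":{"series":{"type":"string"},"squeeze":{"type":"number"}},"required":["series"]}

```bash
mkdir -p pics; cat > h.py <<'E'
import numpy as np, cv2
from station import manip, viewer
def ray(c,px):
    E=np.array(c["extrinsics"]);R=E[:3,:3];o=-R.T@E[:3,3]
    d=np.array([(px[0]-c["cx"])/c["fx"],(px[1]-c["cy"])/c["fy"],1.])
    return o,R.T@(d/np.linalg.norm(d))
def onz(c,px,z):
    o,d=ray(c,px);return o+d*(z-o[2])/d[2]
def tri(c1,p1,c2,p2):
    o1,d1=ray(c1,p1);o2,d2=ray(c2,p2)
    s=np.linalg.lstsq(np.stack([d1,-d2],1),o2-o1,rcond=None)[0]
    a,b=o1+s[0]*d1,o2+s[1]*d2
    return (a+b)/2,np.linalg.norm(a-b)
E
python3 - <<'E'
from h import *
s=manip.state();print(s["eef_pos"],s["tool_rot"],s["finger_gap"],s["time_s"])
for n in("top","scene"):
    c=viewer.read_camera(n);cv2.imwrite(f"pics/{n}.png",cv2.resize(c["frame"][:,:,::-1],(800,600)))
    for t in("square_top","bar_top","round_top","cross_top","square_box","round_box"):
        for r in viewer.look_for(t,c)[:4]:
            b=r["bbox"];u=((b[0]+b[2])/2,(b[1]+b[3])/2);print(n,t,round(r["p"],2),np.round(b),onz(c,u,50).round())
E
```

```text
[ 208.38998007 -508.70177522  204.88664829] [-3.14043652e+00 -6.09814622e-05  3.88771635e-01] 94.08878690985009 0.0
top round_top 0.43 [162. 191. 171. 203.] [524. 216.  50.]
top cross_top 0.49 [230. 186. 233. 195.] [540.  34.  50.]
top square_box 0.57 [356. 176. 381. 209.] [ 528. -346.   50.]
top square_box 0.38 [157. 190. 171. 202.] [527. 222.  50.]
top round_box 0.77 [113. 190. 143. 216.] [508. 322.  50.]
top round_box 0.56 [158. 184. 180. 212.] [522. 208.  50.]
scene square_top 0.45 [296. 140. 307. 151.] [ 519. -329.   50.]
scene round_top 0.77 [152. 281. 170. 303.] [507. 338.  50.]
scene round_top 0.52 [184. 249. 198. 263.] [517. 236.  50.]
scene square_box 0.88 [290. 140. 312. 164.] [ 503. -291.   50.]
scene round_box 0.95 [138. 278. 184. 327.] [491. 356.  50.]
scene round_box 0.71 [173. 243. 220. 284.] [495. 248.  50.]
scene round_box 0.49 [271. 148. 289. 169.] [ 542. -223.   50.]
```

View pics/top.png

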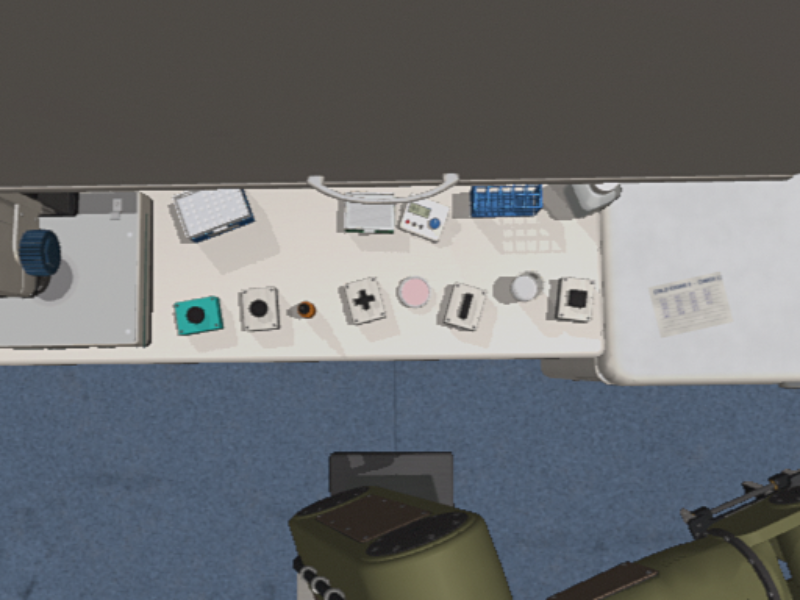

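View pics/scene.png

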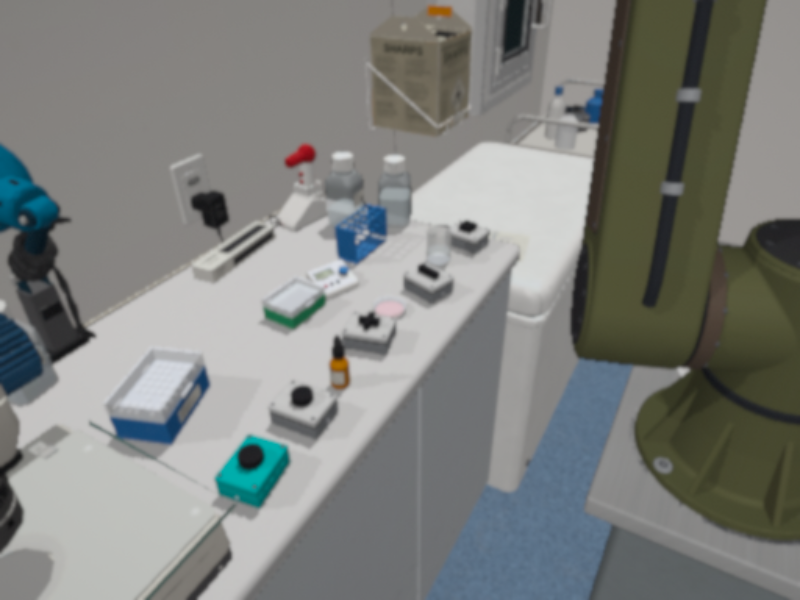

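The top view (800x600) shows the caps as square (577,298), bar (466,305), cross (364,299) and round (259,308). The round candidates are the grey box at (259,308) and the turquoise one at (198,315). The grey one with the aluminium top fits the description. In the scene view, square is at (467,227), bar (429,271), round (302,396) and turquoise (250,457).

```bash
python3 - <<'E'
from h import *
T=viewer.read_camera("top");S=viewer.read_camera("scene")
def cen(c,u,r,th):
    x,y=[int(v*.64) for v in u];g=c["frame"].max(2)[y-r:y+r+1,x-r:x+r+1]
    n,l,st,ce=cv2.connectedComponentsWithStats((g<th).astype(np.uint8))
    k=1+np.argmax(st[1:,4]);return ce[k]+[x-r,y-r],st[k]
for n,a,b in(("square",(577,298),(467,227)),("bar",(466,305),(429,271)),("cross",(364,299),(369,320)),("round",(259,308),(302,396))):
    p,s1=cen(T,a,10,80);q,s2=cen(S,b,10,80)
    P,e=tri(T,p,S,q);print(n,p.round(1),s1[2:],q.round(1),s2[2:],P.round(1),round(e,1),onz(T,p,50).round(1),onz(S,q,46).round(1))
o,_=ray(T,(0,0));print(o,ray(S,(0,0))[0])
f=T["frame"]
cv2.imwrite("pics/crop.png",cv2.resize(f[170:225,105:400,::-1],None,fx=2.7,fy=2.7,interpolation=2))
print(onz(T,(256,116),400),onz(T,(256,116),600), onz(T,(256,229),0))
E
```

```text
square [369.2 190.8] [ 11  11 112] [299.  144.8] [ 9  6 41] [ 535.4 -349.8   40.1] 1.8 [ 533.7 -347.8   50. ] [ 531.7 -338.7   46. ]
bar [297.6 195.6] [ 8 16 71] [273.6 173.6] [12  8 53] [ 524.6 -149.8   40.8] 1.8 [ 523.  -149.4   50. ] [ 521.5 -141.9   46. ]
cross [233.  191.5] [13 12 74] [235.6 205.3] [12 10 76] [538.3  30.6  40.5] 1.4 [536.8  29.8  50. ] [534.8  37.1  46. ]
round [165.1 197.1] [11 11 93] [192.8 253.5] [ 13  12 133] [524.9 221.1  41.5] 1.3 [523.7 219.1  50. ] [522.2 224.8  46. ]
[ 416.78110421  -34.00489413 1357.241651  ] [122.07663351 640.62608954 582.36236317]
[660.47385317 -36.09201232 400.        ] [609.55823564 -35.65594308 600.        ] [432.63260176 -32.66447939   0.        ]
```

View pics/crop.png

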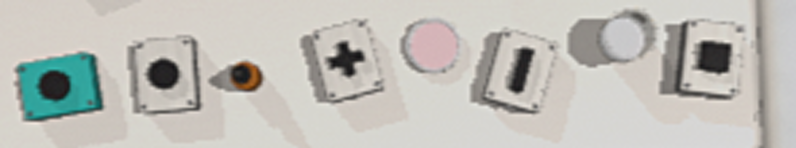

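All four caps fit the layout. The target round box is the grey one at crop (163,73), and the turquoise one at (54,86) is the decoy. Next I move above the square cap with the fingers shut.

drive_tool(series="1.5 0 0 0 1;3 -0.2 0 0 1;3 -0.2 0 0 1;3 -0.2 0 0 1;3 -0.2 0 0 1;3 -0.2 0 0 1;3 -0.2 0.3 0 1;3 -0.2 0.5 0 1;3 -0.2 0.7 0 1;3 -0.2 0.7 0 1;3 -0.2 0.7 0 1;2.4 -0.3 0.7 0 1;1.2 -0.1 0.4 0 1;0 0 0 0 1;0 0 0 0 1", squeeze=10)

```text
time_s: 2.05
eef_pos: [523.7, -353.9, 165.3]
tool_rot: [-3.141, 0.001, 0.389]
wrist_force: [0.3, -0.7, 1.2]
finger_gap: 0.7
grip_force: 0.0
```

```bash
cat >> h.py <<'E'
def fray(c,px):
    E=np.array(c["extrinsics"]);R=E[:3,:3];o=-R.T@E[:3,3]
    v=np.array([px[0]-c["cx"],px[1]-c["cy"]]);r=np.hypot(*v);t=r/c["fx"]
    d=np.r_[v/r*np.sin(t),np.cos(t)];return o,R.T@d
def fonz(c,px,z):
    o,d=fray(c,px);return o+d*(z-o[2])/d[2]
def fproj(c,P):
    E=np.array(c["extrinsics"]);p=E[:3,:3]@P+E[:3,3];t=np.arctan2(np.hypot(p[0],p[1]),p[2])
    return p[:2]/np.hypot(p[0],p[1])*t*c["fx"]+[c["cx"],c["cy"]]
E
cat > w.py <<'E'
from h import *;import sys
n,X,Y=sys.argv[1],float(sys.argv[2]),float(sys.argv[3])
s=manip.state();print(np.round(s["eef_pos"],1),np.round(s["tool_rot"],3),s["finger_gap"],s["time_s"],np.round(s["wrist_force"],1))
c=viewer.read_camera("wrist");print("pred",fproj(c,np.array([X,Y,50.])).round(),"tip",fproj(c,np.array(s["eef_pos"])).round())
for t in(n+"_top",n+"_box"):
    for r in viewer.regions_of(t,c)[:3]:
        m=r["pixels"];u=np.argwhere(m).mean(0)[::-1];print(t,round(r["p"],2),np.round(r["bbox"]),m.sum(),u.round(1),fonz(c,u,50).round(1))
cv2.imwrite(f"pics/w_{n}_{s['time_s']:.1f}.png",cv2.resize(c["frame"][:,:,::-1],(800,600)))
E
python3 w.py square 534 -348; ls pics
```

```text
[ 523.7 -353.9  165.3] [-3.141e+00  1.000e-03  3.890e-01] 0.6522412675407627 2.05 [ 0.3 -0.7  1.2]
pred [253. 180.] tip [255. 238.]
square_top 0.82 [237. 160. 276. 198.] 927 [255.4 176.1] [ 538.2 -348.6   50. ]
square_top 0.53 [  0.  45.  27. 107.] 1470 [12.8 73.8] [550.4 -15.9  50. ]
square_box 0.69 [215. 127. 297. 217.] 3897 [255.9 172.1] [ 542.3 -347.5   50. ]
crop.png
scene.png
top.png
w_square_2.0.png
```

View pics/w_square_2.0.png

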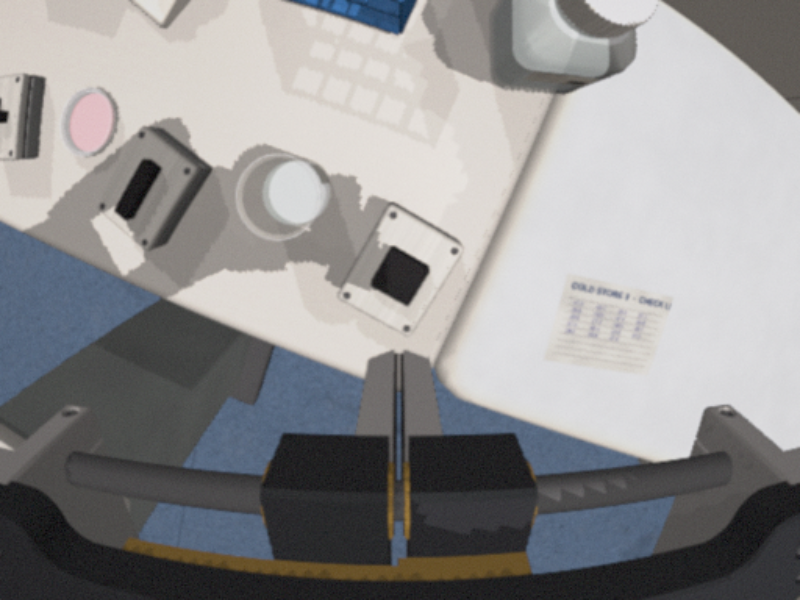

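The square cap is at (400,275) in the 800 px wrist view, straight ahead of the closed tips at (398,352). The beaker at (283,195) is clear of the path. I'll come over it and descend to about 85 mm.

drive_tool(series="0.7 0 1 0 1;0.6 0 2 0 1;0 0 2 0 1;0 0 2 0 1;0 0 1 0 1;0 0 0 0 1;0 0 0 0 1")

```text
time_s: 2.78
eef_pos: [536.2, -349.0, 85.6]
tool_rot: [-3.141, 0.0, 0.388]
wrist_force: [0.3, 0.5, 1.2]
finger_gap: 0.4
grip_force: 0.0
```

```bash
python3 w.py square 536 -348
```

```text
[ 536.2 -349.    85.6] [-3.141  0.     0.388] 0.44681221123761483 2.7833 [0.3 0.5 1.2]
pred [254. 219.] tip [255. 238.]
square_top 0.84 [232. 192. 281. 230.] 1289 [255.5 211.8] [ 541.7 -347.2   50. ]
square_box 0.55 [204. 150. 308. 244.] 5563 [256.7 198.8] [ 551.8 -344.1   50. ]
```

```bash
python3 - <<'E'
import cv2
f=cv2.imread("pics/w_square_2.8.png");cv2.imwrite("pics/c2.png",cv2.resize(f[200:420,280:520],None,fx=2.5,fy=2.5,interpolation=2))
E
```

```text
(no output)
```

View pics/c2.png

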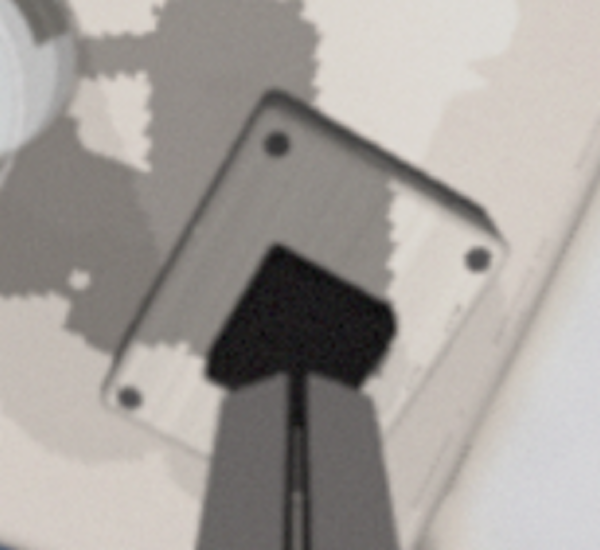

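The fingertips stand over the cap centre to within 1–2 mm. The camera looks from ahead, so the tips hide the near part of the cap. I'll press slowly.

drive_tool(series="0.1 0 1 0 1;0 0 1 0 1;0 0 0.8 0 1;0 0 0.4 0 1;0 0 0.2 0 1;0 0 0.2 0 1;0 0 0.2 0 1;0 0 0.2 0 1;0 0 0.2 0 1;0 0 0.1 0 1;0 0 0.1 0 1;0 0 0 0 1;0 0 0 0 1")

```text
time_s: 4.02
eef_pos: [537.2, -348.4, 41.6]
tool_rot: [3.141, -0.0, 0.389]
wrist_force: [-1.1, 1.5, 2.5]
finger_gap: 0.6
grip_force: 1.2
```

drive_tool(series="0 0 0.1 0 1;0 0 0.05 0 1;0 0 0 0 1;0 0 0 0 1")

```text
time_s: 4.35
eef_pos: [537.3, -348.4, 40.4]
tool_rot: [3.141, -0.0, 0.389]
wrist_force: [-2.8, 2.2, 5.9]
finger_gap: 0.7
grip_force: 3.2
```

drive_tool(series="0 0 0.07 0 1;0 0 0 0 1;0 0 0 0 1")

```text
time_s: 4.6
eef_pos: [537.3, -348.4, 39.8]
tool_rot: [3.141, -0.0, 0.389]
wrist_force: [-2.4, 2.2, 8.9]
finger_gap: 0.8
grip_force: 4.1
```

The force rises 3 N over 0.6 mm, so the switch is on its stop. Now I'll lift and go to the bar.

drive_tool(series="0 0 -0.3 0 1;0 0 -1 0 1;0 0 -2.5 0 1;0 0 -3 0 1;0 0 -3 0 1;0.6 -2.1 -0.5 0 1;0.6 -2.2 0 0 1;0.6 -2.2 0 0 1;0.6 -2.2 0 0 1;0.6 -2.2 0 0 1;0.6 -2.2 0 0 1;0.6 -2.2 0 0 1;0.6 -2.2 0 0 1;0.2 -1.4 0 0 1;0 0 0 0 1;0 0 0 0 1")

```text
time_s: 5.93
eef_pos: [512.0, -154.6, 142.7]
tool_rot: [3.141, -0.0, 0.39]
wrist_force: [1.1, 0.8, -0.6]
finger_gap: 0.7
grip_force: 0.0
```

```bash
python3 w.py bar 524 -149.5
```

```text
[ 512.  -154.6  142.7] [ 3.141 -0.     0.39 ] 0.6638405754735718 5.9333 [ 1.1  0.8 -0.6]
pred [255. 184.] tip [255. 238.]
bar_box 0.69 [212. 130. 302. 223.] 4481 [256.3 175.4] [ 532.3 -147.8   50. ]
bar_box 0.69 [371. 189. 445. 267.] 3172 [409.6 229.6] [ 541.7 -327.1   50. ]
```

View pics/w_bar_5.9.png

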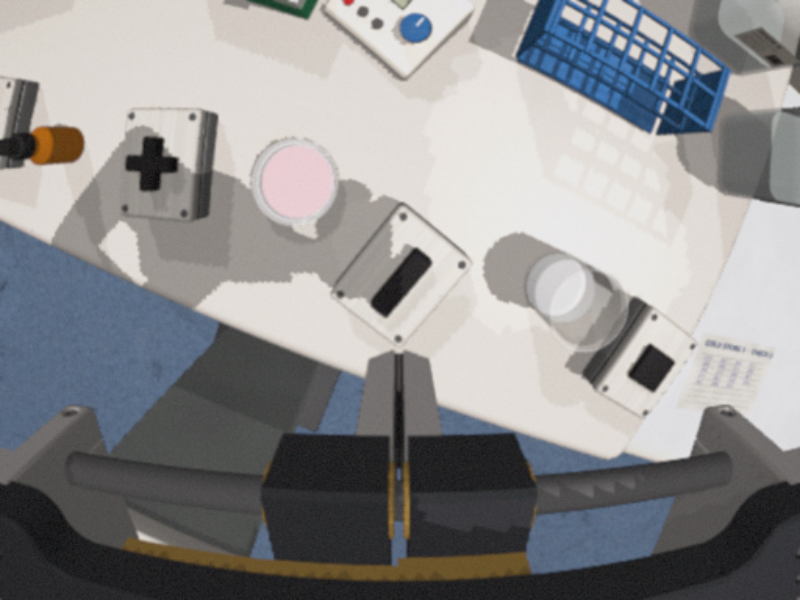

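```bash
cat > d.py <<'E'
from h import *;import sys
c=viewer.read_camera("wrist");g=c["frame"].max(2)[150:222,215:300]
n,l,st,ce=cv2.connectedComponentsWithStats((g<50).astype(np.uint8))
for k in range(1,n):
    if st[k,4]>60:
        u=ce[k]+[215,150];print(st[k],u.round(1),fonz(c,u,float(sys.argv[1])).round(1))
E
python3 d.py 50
```

```text
[ 23   9  36  42 569] [254.7 180.2] [ 527.4 -149.    50. ]
```

The bar cap is at (401,283), and the square cap on the right, at (651,367), looks lowered. Wrist and top agree on the bar at about (526,-149). I'll descend and press.

drive_tool(series="0.7 0 1 0 1;0.7 0 2 0 1;0 0 2 0 1;0 0 2 0 1;0 0 1.3 0 1;0 0 0.7 0 1;0 0 0.3 0 1;0 0 0.2 0 1;0 0 0.2 0 1;0 0 0.2 0 1;0 0 0.2 0 1;0 0 0.1 0 1;0 0 0 0 1;0 0 0 0 1")

```text
time_s: 7.3
eef_pos: [525.1, -149.4, 40.7]
tool_rot: [3.141, -0.001, 0.389]
wrist_force: [-1.8, 0.1, 5.1]
finger_gap: 0.7
grip_force: 2.5
```

drive_tool(series="0 0 0.1 0 1;0 0 0 0 1;0 0 0 0 1")

```text
time_s: 7.55
eef_pos: [525.1, -149.4, 40.0]
tool_rot: [3.141, -0.001, 0.389]
wrist_force: [-2.2, 0.2, 8.3]
finger_gap: 0.5
grip_force: 3.8
```

Bar is down on its stop. I'll lift high to clear the dropper bottle and go to the round cap.

drive_tool(series="0 0 -0.3 0 1;0 0 -1 0 1;0 0 -2.5 0 1;0 0 -3 0 1;0 0 -3.5 0 1;0.6 -1.7 0 0 1;0.9 -2.5 0 0 1;0.9 -2.5 0 0 1;0.9 -2.5 0 0 1;0.9 -2.5 0 0 1;0.9 -2.5 0 0 1;0.9 -2.5 0 0 1;0.9 -2.5 0 0 1;0.9 -2.5 0 0 1;0.9 -2.5 0 0 1;0.9 -2.5 0 0 1;0.9 -2.5 0 0 1;0.9 -2.5 0 0 1;0.9 -2.5 0 0 1;0.3 -0 0 0 1")

```text
time_s: 9.22
eef_pos: [511.0, 218.5, 142.9]
tool_rot: [-3.141, -0.001, 0.392]
wrist_force: [-0.6, -0.5, -0.4]
finger_gap: 0.6
grip_force: 0.0
```

drive_tool(series="0 0 0 0 1;0 0 0 0 1;0 0 0 0 1")

```text
time_s: 9.47
eef_pos: [511.8, 214.1, 142.5]
tool_rot: [3.141, -0.0, 0.388]
wrist_force: [-0.3, -1.0, 0.6]
finger_gap: 0.3
grip_force: 0.0
```

```bash
python3 w.py round 524.5 220; python3 d.py 50
```

```text
[511.8 214.1 142.5] [ 3.141 -0.     0.388] 0.3044520965218575 9.4667 [-0.3 -1.   0.6]
pred [254. 183.] tip [255. 238.]
round_top 0.74 [237. 164. 271. 195.] 856 [253.7 178.3] [528.6 222.2  50. ]
round_box 0.74 [114. 109. 193. 181.] 4327 [151.9 144.3] [523.4 325.1  50. ]
round_box 0.64 [219. 131. 293. 219.] 4534 [254.6 174. ] [532.8 222.9  50. ]
[ 24  13  31  32 697] [253.3 178.7] [528.2 222.5  50. ]
```

```bash
mv pics/w_round_9.5.png pics/r.png
```

```text
(no output)
```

View pics/r.png

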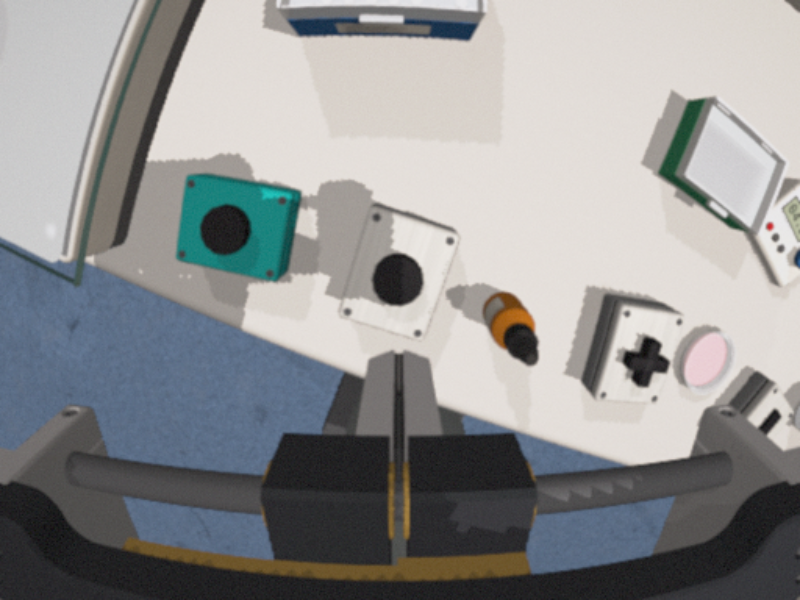

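The grey round box is at (398,279). The turquoise look-alike is at (225,228), and the dropper bottle at (510,320) stays clear of the closed fingers. I'll press at about (526.5, 221.5).

drive_tool(series="0.8 -0.1 1 0 1;0.8 0 2 0 1;0 0 2 0 1;0 0 2 0 1;0 0 1.3 0 1;0 0 0.7 0 1;0 0 0.3 0 1;0 0 0.2 0 1;0 0 0.2 0 1;0 0 0.2 0 1;0 0 0.2 0 1;0 0 0.1 0 1;0 0 0 0 1;0 0 0 0 1")

```text
time_s: 10.83
eef_pos: [526.5, 222.0, 40.7]
tool_rot: [3.141, -0.001, 0.389]
wrist_force: [-0.5, -2.3, 5.4]
finger_gap: 0.3
grip_force: 2.5
```

drive_tool(series="0 0 0.1 0 1;0 0 0 0 1;0 0 0 0 1")

```text
time_s: 11.08
eef_pos: [526.5, 222.1, 40.0]
tool_rot: [3.141, -0.001, 0.389]
wrist_force: [-1.4, -2.0, 8.0]
finger_gap: 0.6
grip_force: 3.8
```

drive_tool(series="0 0 -0.3 0 1;0 0 -1 0 1;0 0 -2.5 0 1;0 0 -3 0 1;0 0 -3.5 0 1;-2 0 0 0 1;-3 0 0 0 1;-3 0 0 0 1;-2 0 0 0 1;0 0 0 0 1;0 0 0 0 1;0 0 0 0 1")

```text
time_s: 12.08
eef_pos: [434.3, 184.4, 142.9]
tool_rot: [-3.142, -0.001, 0.389]
wrist_force: [0.3, 0.2, -0.1]
finger_gap: 0.5
grip_force: 0.0
```

```bash
python3 - <<'E'
from h import *
t=viewer.read_camera("scene")["frame"][:,:,::-1]
w=viewer.read_camera("top")["frame"][:,:,::-1]
a=cv2.resize(t[125:310,120:340],(660,400),interpolation=2) if 0 else cv2.resize(t[130:300,130:330],(500,425),interpolation=2)
b=cv2.resize(w[165:230,100:400],(800,173),interpolation=2)
im=np.zeros((600,800,3),np.uint8);im[:425,:500]=a;im[427:600]=b
cv2.imwrite("pics/end.png",im)
E
```

```text
(no output)
```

View pics/end.png

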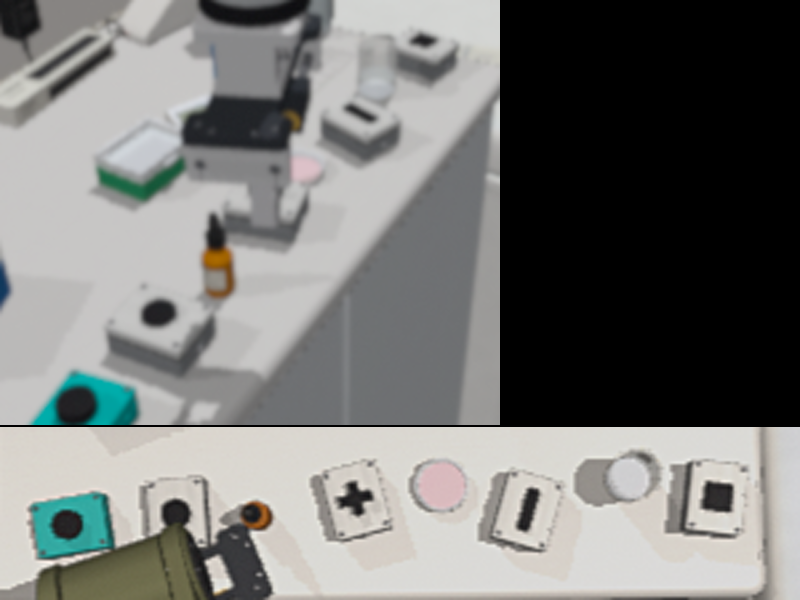

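The square (423,40), bar (361,110) and round (159,312) caps all sit low. The boxes and bystanders are in place, and the arm is clear.

```bash
python3 -c "from station import sign_off;print(sign_off())"
```

```text
the job is handed in; nothing more can be done
None
```

I pressed the square, bar and round switches down to their stops in that order and left the plus-shaped one off; in the last pictures nothing looked shifted, and I handed the job in at about 12 s.

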